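# Mix a paint bottle on the press-down mixer

## Task

Slide the mixer's speed grip along its track until it is level with the red pointer. Then press the orange paint bottle, held upright, down on the middle of the mixer's sprung pad until the pad is fully depressed and keep it down for at least one second, and finally stand the bottle gently, upright and wholly on the round cork coaster. Leave the speed where you set it, and do not disturb the other bottles, the brush cup or the white figurine.

Things in the scene. Friction and masses are not known exactly. Their poses are not given: they have to be found in the camera images.
- orange_paint: The orange one (orange body and cap) of three alike bottles standing in a row in the caddy, in any of its three places: craft-paint squeeze bottle, closed: round body 38 mm diameter and straight to 84 mm, shoulder to 94 mm, round cap of 26 mm diameter on top, 112 mm tall in all, about 85 g, white paper label band. Origin: centre of its underside, z up along the bottle
- green_paint: The green bottle, leave alone. Same shape and size as the orange one; origin at the centre of its underside
- blue_paint: The blue bottle, leave alone. Same shape and size as the orange one; origin at the centre of its underside
- caddy: Fixed low wooden tray 60 mm (x) by 215 mm (y), floor 4 mm thick, 4 mm rim 12 mm high. The bottles stand in it in a row along its y axis, at about y = -66, 0 and +66 mm, with only about 27 mm between neighbours; its x sides are open. Origin: centre of its underside; turned about z. Mixer, caddy and coaster can be in any of three areas: left, middle, right
- mixer: Fixed bottle mixer, 140 mm wide (y). White rear housing x = -20 to +85 mm, 62 mm high, carries the sprung pad; grey front deck x = -85 to -20 mm, 30 mm high, carries the speed slider. Origin: on the table under it, turned about z; its -x side (deck) is towards the robot
- pad_top (a point): Centre of the top face of the mixer's sprung pad, a flat black rubber disc of 56 mm diameter with a yellow band in a grey collar; at mixer x = 35, y = 0 mm, 88 mm above the table at rest. It moves with the pad
- pad (a joint): Travel of the sprung pad: 0 at rest, 0.010 m fully depressed (straight down, hard stop). Takes about 4 N to start and 12 N to hold fully down; springs back when released
- speed (a joint): Position of the speed grip along its track: 0 to 0.080 m, growing towards the mixer's +y; about 1.5 N of friction, stays where left
- speed_top (a point): Centre of the top of the black speed grip, a block 28 mm (mixer x) by 20 mm (mixer y, along the track) by 40 mm tall, its top 84.5 mm above the table. It runs at mixer x = -52 mm along mixer y from y = -40 mm (joint 0) to +40 mm, on a grey track 40 mm wide and 130 mm long whose top is 44 mm above the table
- pointer: Fixed red block 10 by 8 (along the track) by 14 mm on the deck's front edge, beside the track, marking the wanted speed. Origin: underside, middle of the edge nearest the track, 30 mm above the table, at mixer x = -74 mm; axes parallel to the mixer's. The grip is set when the middle of it has the same y as this origin (in the mixer's axes)
- coaster: Fixed round cork coaster, 84 mm diameter, 5 mm thick. Origin: centre of its underside
- brush_cup: Grey round cup, 95 mm tall, 72 mm diameter at the rim, with paint brushes standing up in it to 182 mm above the table (within about 30 mm of its axis); loose, leave alone. Stands about 100 mm from the middle of the coaster. Origin: centre of its underside
- figurine: White unpainted ceramic bear, 60 mm diameter, 85 mm tall, loose, leave alone; stands beyond the caddy, 100 to 115 mm from the row of bottles (on the caddy's +x side). Origin: centre of its underside
Things that resemble listed ones, but are neither listed nor needed, are in the scene too. What is meant by the coaster is not green, and is the smaller of those in its own colour.

How it is judged:
By the outcome, as a careful person would: the job done as asked, in the order asked, and still so for the second after the job is handed in, with the robot touching nothing.
It also fails if it takes over 67 s, if anything falls off the work surface, if the arm or the gripper's body presses on something with over 40 N, if the wrist force passes 120 N, or if a joint passes its speed limit or range.

## Robot

A 6-joint arm with a two-finger parallel gripper is mounted at the origin on the work surface. World frame = base frame: x ahead of the robot, y to its left, z up, the work surface at z = 0. Lengths are in m, angles in rad, forces in N, time in s.
With the tool pointing down it reaches from about 0.15 to 0.775 m from the base axis. Payload 6.1 kg.
Tool frame: the origin (TCP) lies at the centre of the arm's flange, where the gripper is bolted on; the fingertips stand 173 mm ahead of it and the grasp point (between the pads) lies 155 mm ahead of it; z points along the fingers, y is the line along which they close (so a half turn about z gives the same grasp; the last joint's range is limited). The gripper opens to 85 mm and grips with 20 to 120 N. Pads are 22 mm wide; open, the fingers measure 114 mm over their backs; the gripper's body (76 mm by 85 mm) begins 54 mm behind the grasp point. The pads swing forward as they close: fully open they stand 13 mm farther back than shut.
Start: joints at [-1.259, 0.126, -0.04, 1.405, 0, 1.571], TCP at [0.161, -0.5, 0.405] pointing down, gripper open.
Joint ranges: [-2.72, 2.72], [-0.95, 1.95], [-1.27, 1.35], [-1.78, 2.02], [-1.46, 1.47], [-3.14, 3.14]. Speed limits (rad/s): [2.39, 2.39, 3.01, 3.14, 3.14, 3.14].

## Interface

Orientations are given as [roll, pitch, yaw] about the fixed x, y, z axes, in that order (R = Rz(yaw) Ry(pitch) Rx(roll)).
In Python, from workcell import arm gives the robot as it stands. Calls block until the motion is done:
- arm.movep(position, orientation): joint-space move of the TCP to a pose.
- arm.move_l(position, rot=None, velocity=0.15, guard=None): straight line of the TCP; rot=None keeps the orientation; velocity is the mean speed in m/s. With guard (N) it stops when the force on the tool has changed by that much, and returns True; else False.
- arm.move_joints(angles): joint-space move.
- arm.gripper_to(opening, squeeze=None): finger opening in m; squeeze is the grip in N (None keeps the last); returns when the fingers have stopped.
- arm.hold(seconds).
- arm.ik(position, orientation): joint angles nearest the present ones, or None.
- arm.read_state(): the state.
- arm.capture(name): name is "scene" or "top"; returns a dict with "img" (420x560x3 uint8, red, green, blue), "z_map" (420x560 float32, m along the optical axis (not along the pixel's ray), 0 where there is no reading), "vertical_fov" (degrees; the focal length in pixels is half the picture's height over the tangent of half this angle, whatever the lens; pixels are square), "cx", "cy" (the principal point, pixels), "world_from_camera" (4x4, takes a point from camera to world coordinates). Camera axes: x right, y down, z forward; pixel columns grow to the right and rows downward; lengths in m; the calibration is good to about 2 mm. A picture is of the moment at which its call begins.
A pose or a line that the arm cannot do raises arm.Unreachable and nothing moves.
- arm.sign_off(): hands the job in; it is judged then, once.
Trained networks look in a picture, given as the dict that the camera call returned (one of the last four; its "shot" number tells which), for a name from the list of things; names that differ only in an ending like _2 or _b are one class to them, and where a whole thing is asked for, a point or a joint stands for the part that bears it (a point fixed in the world has none). Each returns a list of dicts, best first, with "confidence" (0 to 1); they miss things now and then, are a little off and sometimes report something else, mostly with a low value. They report only what shows in the picture. A call takes as long as a camera call. They do not tell look-alikes from the thing itself.
- arm.find_in(picture, thing): "uv" ([column, row] in pixels, amid what is visible of it).
- arm.outline_of(picture, thing): "mask" (420x560 bool, what is visible of it) and "uv" ([column, row] in pixels, amid what is visible of it).
- arm.mark_of(picture, thing): "uv" ([column, row] in pixels: a listed point, or the origin of a listed thing).
The state is a dict: "time_s": time; "joints": joint angles; "qvel": joint speeds; "tau": joint torques, N m; "tool_pos": TCP position; "tcp_rot": TCP orientation; "wrist_force": force on the tool from outside, world axes, zero at the start; "moment": the same for the moment, N m; "opening": finger opening in m; "finger_force": force on a finger pad.
Only numpy, scipy, OpenCV 4.12 (cv2) and the standard library are available. Lean on these libraries where they do the work, as an engineer would, in place of code of your own. Each camera call takes 0.05 s, during which the arm holds its last target. There are 200 camera calls.

## Working session

There is one attempt and no reset: what is moved stays moved. The work goes in short steps, each a Python script; the robot and the scene stay as the last script left them, time stands still between calls to the robot, and variables do not carry over. Pictures are saved under pics/ and viewed, at most 10 in all, crops included, and the job is handed in when it is done.

```bash
mkdir -p pics; ls
cat > h.py <<'E'
import numpy as np, cv2
from workcell import arm
def save(p,name,crop=None,s=1):
    im=p["img"][:,:,::-1]
    if crop: x0,y0,x1,y1=crop; im=im[y0:y1,x0:x1]
    cv2.imwrite("pics/"+name,cv2.resize(im,None,fx=s,fy=s,interpolation=cv2.INTER_CUBIC))
def ray(p,uv):
    f=p["img"].shape[0]/2/np.tan(np.radians(p["vertical_fov"])/2)
    T=np.array(p["world_from_camera"]); d=np.array([(uv[0]-p["cx"])/f,(uv[1]-p["cy"])/f,1])
    return T[:3,3],T[:3,:3]@d
def at_z(p,uv,z):
    o,d=ray(p,uv); return o+d*(z-o[2])/d[2]
def at_d(p,uv):
    o,d=ray(p,uv); u,v=np.round(uv).astype(int); return o+d*float(p["z_map"][v,u])
def cloud(p):
    f=p["img"].shape[0]/2/np.tan(np.radians(p["vertical_fov"])/2)
    T=np.array(p["world_from_camera"]); v,u=np.indices(p["z_map"].shape); z=p["z_map"]
    P=np.stack([(u-p["cx"])/f*z,(v-p["cy"])/f*z,z],-1)@T[:3,:3].T+T[:3,3]
    P[z==0]=np.nan; return P
E
python3 - <<'E'
from h import *
np.set_printoptions(precision=4,suppress=True)
a=arm.capture("scene");b=arm.capture("top")
save(a,"a.png",s=1.4);save(b,"b.png",s=1.4)
for p,n in((a,"scene"),(b,"top")):
    print(n,np.array(p["world_from_camera"]).round(3).tolist(),p["vertical_fov"])
    for t in["orange_paint","green_paint","blue_paint","caddy","mixer","pad_top","speed_top","pointer","coaster","brush_cup","figurine"]:
        print(t,[(np.round(r["uv"],1).tolist(),round(r["confidence"],2),at_d(p,r["uv"]).round(3).tolist()) for r in arm.mark_of(p,t)[:4]])
print(arm.read_state())
E
```

```text
pics
scene [[0.213, 0.838, -0.503, 1.116], [0.977, -0.176, 0.121, -0.127], [0.013, -0.517, -0.856, 1.066], [0.0, 0.0, 0.0, 1.0]] 53.88476082163015
orange_paint [([144.6, 215.0], 0.55, [0.443, -0.377, 0.029])]
green_paint [([165.8, 214.6], 0.86, [0.463, -0.315, 0.042])]
blue_paint [([185.9, 217.4], 0.81, [0.484, -0.259, 0.042])]
caddy [([168.1, 219.4], 0.63, [0.465, -0.314, 0.019])]
mixer [([289.0, 229.9], 0.96, [0.607, 0.013, 0.087])]
pad_top [([289.5, 226.0], 0.86, [0.595, 0.017, 0.085]), ([142.4, 215.5], 0.43, [0.442, -0.384, 0.027])]
speed_top [([274.6, 193.4], 0.56, [0.428, 0.01, -0.001])]
pointer []
coaster [([331.6, 169.2], 0.83, [0.382, 0.205, 0.01]), ([398.4, 211.5], 0.72, [0.596, 0.339, 0.052]), ([374.1, 189.3], 0.64, [0.477, 0.317, 0.001]), ([356.4, 230.2], 0.6, [0.605, 0.218, 0.003])]
brush_cup [([398.4, 214.6], 0.81, [0.599, 0.341, 0.039])]
figurine [([161.6, 250.3], 0.68, [0.57, -0.335, 0.035])]
top [[-0.06, -0.975, 0.213, 0.277], [-0.998, 0.058, -0.014, 0.016], [0.002, -0.213, -0.977, 1.299], [0.0, 0.0, 0.0, 1.0]] 42.63407599782541
orange_paint [([446.0, 242.3], 0.59, [
[... 466 characters left out ...]
0.202, 0.007]), ([200.4, 186.8], 0.65, [0.603, 0.203, 0.009]), ([156.0, 234.5], 0.64, [0.492, 0.315, 0.003])]
brush_cup [([140.7, 204.3], 0.6, [0.553, 0.333, 0.075])]
figurine [([422.5, 199.3], 0.61, [0.531, -0.329, 0.05])]
{'time_s': 1.2, 'joints': array([-1.259 ,  0.1258, -0.0396,  1.4054,  0.    ,  1.5708]), 'qvel': array([-0.0002,  0.0007, -0.0006, -0.    , -0.0003, -0.0004]), 'tau': array([  0.0023, -43.5718,  35.3096,   0.0013,   0.0001,   0.    ]), 'tool_pos': array([ 0.161 , -0.4997,  0.4047]), 'tcp_rot': array([ 3.1416, -0.    ,  0.3118]), 'wrist_force': array([0.4234, 0.4766, 0.6783]), 'moment': array([ 0.004 , -0.0013, -0.0397]), 'finger_force': 0.0, 'opening': 0.0852685049664851}
```

View pics/a.png

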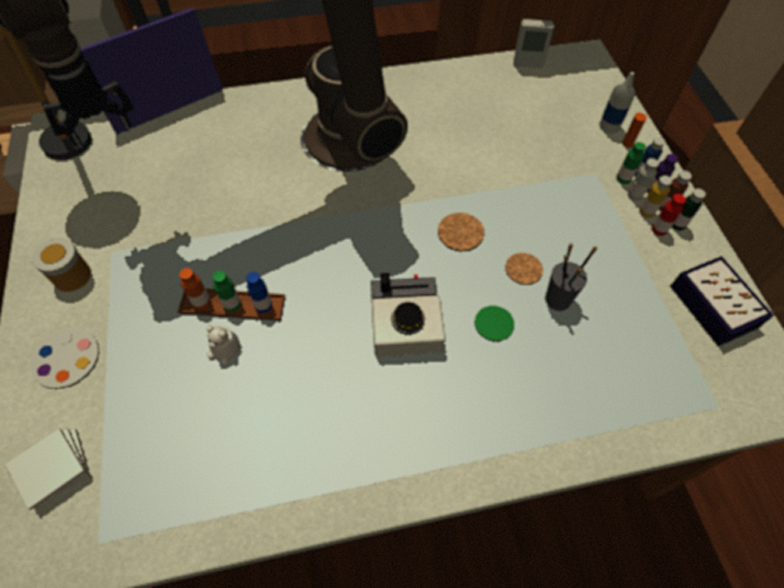

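View pics/b.png

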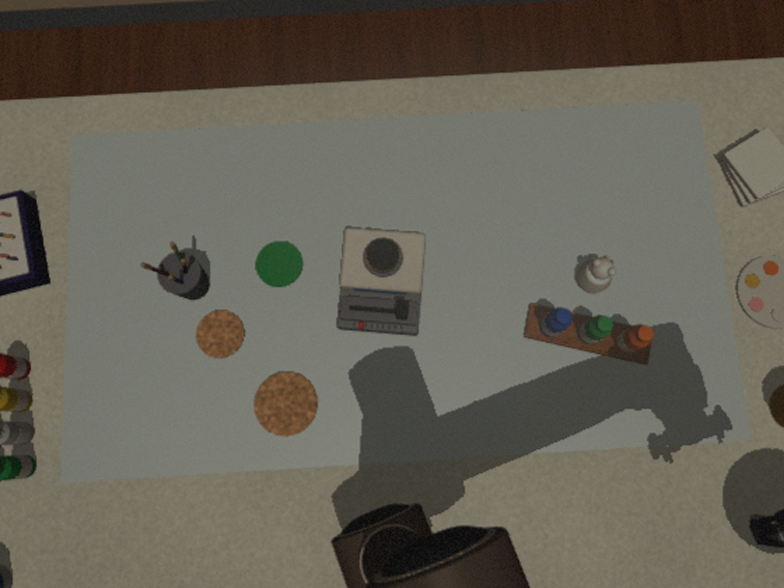

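The scene view shows the caddy row with orange at (137,207), green at (160,207) and blue at (184,208). The mixer is at (289,230), and the small cork is at (374,190). The top view shows the red pointer at about (259,232) and the grip at about (287,220).

Candidates (raw scene px):
- **Bottle:** orange bottle in the caddy (137,207), or the orange stick/bottle among the clutter (453,93). I choose the caddy one.
- **Coaster:** large cork (329,165), small cork (374,191), or green (354,231). I choose the small cork.

Next I'll measure them.

Run:
```python
from h import *
np.set_printoptions(precision=4,suppress=True)
a=arm.capture("scene");b=arm.capture("top")
for p,n in((a,"scene"),(b,"top")):
    P=cloud(p);X,Y,Z=P[...,0],P[...,1],P[...,2]
    hsv=cv2.cvtColor(p["img"],cv2.COLOR_RGB2HSV).astype(int);H,S,V=hsv[...,0],hsv[...,1],hsv[...,2]
    print("==",n)
    box=lambda x0,x1,y0,y1,z0,z1:(X>x0)&(X<x1)&(Y>y0)&(Y<y1)&(Z>z0)&(Z<z1)
    hs=box(.45,.75,-.12,.14,.055,.07)
    r=cv2.minAreaRect(np.float32(np.c_[X[hs],Y[hs]]*1000));print("housing",r,np.median(Z[hs]))
    hs=box(.4,.75,-.12,.14,.022,.036)
    r=cv2.minAreaRect(np.float32(np.c_[X[hs],Y[hs]]*1000));print("deck",r,hs.sum())
    for nm,m in(("grip",box(.4,.56,-.12,.14,.07,.1)),("pad",box(.54,.7,-.12,.14,.078,.1)),
        ("red",box(.4,.6,-.12,.14,.01,.07)&((H<8)|(H>172))&(S>120)),
        ("caps",box(.3,.6,-.5,-.15,.108,.13)),("figur",box(.45,.7,-.45,-.25,.02,.1)&(S<80)),
        ("cork",box(.4,.58,.25,.38,-.005,.02)&(H<22)&(S>90)),("cup",box(.5,.7,.25,.45,.085,.105))):
        n_,lab,st,c=cv2.connectedComponentsWithStats(m.astype(np.uint8))
        for i in range(1,n_):
            if st[i,4]>5:
                q=P[lab==i];print(nm,st[i,4],c[i].round(1),"mean",q.mean(0),"mid",(q.min(0)+q.max(0))/2,"ext",np.ptp(q,0),p["img"][lab==i].mean(0).astype(int))
                if nm in("pad","red","grip","caps"):print("   at_z",{z:at_z(p,c[i],z)[:2].round(4).tolist() for z in {"pad":[.088],"red":[.044,.04],"grip":[.0845],"caps":[.116]}[nm]})
    for r in arm.outline_of(p,"caddy")[:1]:
        m=r["mask"]&(Z<.014)&(Z>-.002);print("caddy",cv2.minAreaRect(np.float32(np.c_[X[m],Y[m]]*1000)))
save(a,"c.png",(120,175,290,270),4.5)
save(b,"d.png",(230,155,310,245),6)
```

```text
== scene
housing ((577.5153198242188, 26.14043426513672), (139.62203979492188, 128.7186737060547), 81.86756134033203) 0.06025963040052296
deck ((555.7481689453125, 29.48961639404297), (139.60182189941406, 172.10528564453125), 81.73518371582031) 189
grip 67 [275.  199.6] mean [ 0.5013 -0.0033  0.0814] mid [ 0.4994 -0.0031  0.0796] ext [0.0311 0.0206 0.0167] [23 23 20]
   at_z {0.0845: [0.5033, -0.0037]}
pad 309 [291.6 224.8] mean [0.5927 0.0237 0.0859] mid [0.591  0.0245 0.0846] ext [0.0544 0.056  0.0127] [25 22 17]
   at_z {0.088: [0.5939, 0.0233]}
red 6 [296.5 197. ] mean [0.4809 0.0655 0.0419] mid [0.4804 0.0655 0.0412] ext [0.0118 0.0048 0.007 ] [152  56  48]
   at_z {0.044: [0.4822, 0.0651], 0.04: [0.4797, 0.0658]}
caps 69 [133.3 195.8] mean [ 0.4302 -0.384   0.1139] mid [ 0.4295 -0.3838  0.1142] ext [0.0257 0.023  0.0116] [151  65  22]
   at_z {0.116: [0.4317, -0.3834]}
caps 65 [156.7 197.6] mean [ 0.4491 -0.322   0.1141] mid [ 0.4488 -0.3226  0.114 ] ext [0.0236 0.024  0.0115] [ 36 107  46]
   at_z {0.116: [0.4505, -0.3216]}
caps 65 [180.9 198.5] mean [ 0.4652 -0.2579  0.1133] 
[... 2092 characters left out ...]
figur 504 [425.6 195.1] mean [ 0.5393 -0.3359  0.0548] mid [ 0.5423 -0.3396  0.0539] ext [0.0568 0.0561 0.0673] [102  97  87]
figur 8 [397.5 220. ] mean [ 0.4779 -0.2554  0.0894] mid [ 0.4781 -0.2556  0.0888] ext [0.0061 0.0084 0.0099] [61 65 67]
figur 49 [420.8 229.2] mean [ 0.4563 -0.3108  0.0713] mid [ 0.4568 -0.3155  0.0599] ext [0.0136 0.0223 0.0757] [50 54 45]
cork 897 [156.9 238.1] mean [0.4826 0.3125 0.004 ] mid [0.4826 0.3123 0.0051] ext [0.0811 0.0825 0.0186] [109  78  50]
cup 659 [127.9 194.9] mean [0.5724 0.3574 0.0939] mid [0.5735 0.3589 0.0951] ext [0.07   0.0714 0.0198] [58 55 53]
caddy ((444.53125, -323.70654296875), (218.4176025390625, 61.479087829589844), 73.74945068359375)
```

View pics/d.png

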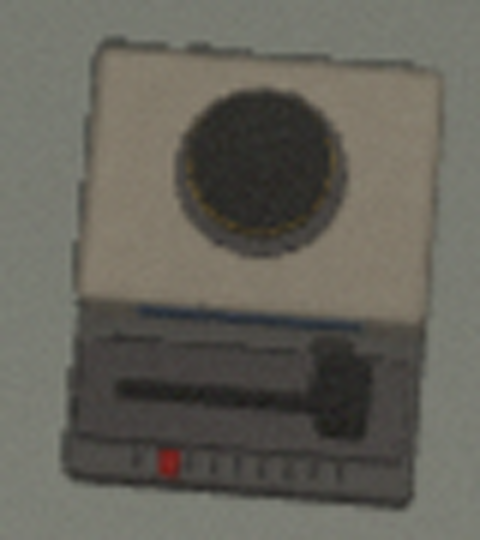

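View pics/c.png

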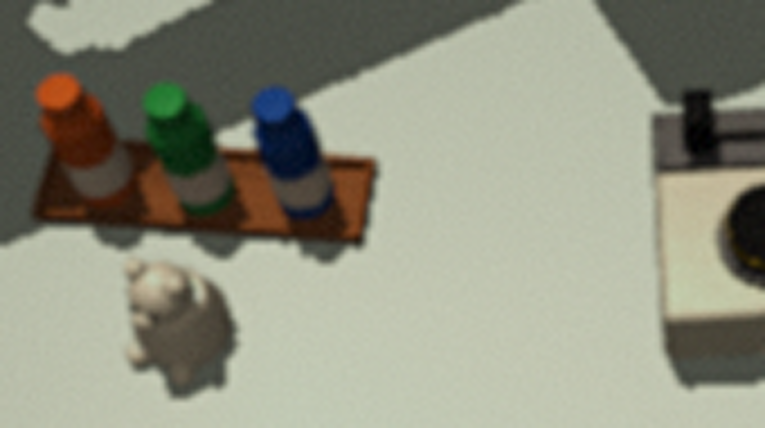

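The mixer crop shows the red pointer at (168,462) and the grip at (338,390), near the slider's -y end. The caddy crop shows orange at the -y end, upright, with the figurine clear of it.

The two cameras agree on the measurements:
- **Mixer:** yaw -8.1°, pad at (0.590, 0.024).
- **Grip:** about -39.6 mm in mixer y, so joint ≈ 0.
- **Pointer:** about +26.2 mm in mixer y.

I'll move the slider now.

```bash
cat >> h.py <<'E'
PAD=np.array([.590,.0237]); MY=np.radians(-8.1)
EX=np.array([np.cos(MY),np.sin(MY)]); EY=np.array([-np.sin(MY),np.cos(MY)])
mix=lambda x,y: PAD+EX*(x-.035)+EY*y
G=.155
dn=lambda yaw:[np.pi,0,yaw]
def st(): 
    s=arm.read_state(); print("t",round(s["time_s"],2),"pos",s["tool_pos"].round(4),"F",s["wrist_force"].round(1),"open",round(s["opening"],4),"ff",round(float(s["finger_force"]),1)); return s
E
python3 - <<'E'
from h import *
g=mix(-.052,-.0396)
arm.gripper_to(.055,20)
arm.movep([*g,.16+G],dn(MY)); s=st(); print(s["joints"].round(2))
print(arm.move_l([*g,.074+G],velocity=.1,guard=8)); st()
arm.gripper_to(0,20); st()
t=mix(-.052,.0262)
print(arm.move_l([*t,.074+G],velocity=.06)); st()
arm.gripper_to(.05); s=st()
arm.move_l([*t,.19+G],velocity=.15); st()
E
```

```text
t 5.6 pos [ 0.4983 -0.0034  0.315 ] F [-0.9 -0.1  0.3] open 0.0551 ff 0.0
[-0.01  0.09 -0.28  1.2  -0.   -3.01]
False
t 6.61 pos [ 0.4986 -0.0033  0.2296] F [ 0.1 -0.3 -0.7] open 0.0553 ff 0.0
t 7.01 pos [ 0.4985 -0.0033  0.2296] F [-0.5 -0.2  4.2] open 0.0196 ff 24.5
False
t 8.26 pos [0.5079 0.0621 0.2296] F [ 0.8 -0.1  4.8] open 0.0198 ff 24.7
t 8.66 pos [0.5074 0.0619 0.2287] F [ 0.9 -1.  -0.4] open 0.0498 ff 0.0
t 9.58 pos [0.5073 0.0619 0.3441] F [-0.1 -0.2 -0.8] open 0.0497 ff 0.0
```

Slider moved. I'll go above the bottle, then check the slider from both cameras with the arm out of the way.

Run:
```python
from h import *
np.set_printoptions(precision=4,suppress=True)
o=np.array([.4288,-.3839]); yaw=np.radians(74.3)
arm.gripper_to(.08)
arm.movep([*o,.20+G],dn(yaw)); s=st();print(s["joints"].round(2))
a=arm.capture("scene");b=arm.capture("top")
for p in(a,b):
    P=cloud(p);X,Y,Z=P[...,0],P[...,1],P[...,2]
    hsv=cv2.cvtColor(p["img"],cv2.COLOR_RGB2HSV).astype(int);H,S=hsv[...,0],hsv[...,1]
    box=lambda x0,x1,y0,y1,z0,z1:(X>x0)&(X<x1)&(Y>y0)&(Y<y1)&(Z>z0)&(Z<z1)
    for nm,m in(("grip",box(.47,.54,0,.14,.079,.1)),("pad",box(.55,.7,-.12,.14,.082,.1)),("red",box(.4,.6,-.0,.14,.01,.07)&((H<8)|(H>172))&(S>110))):
        c=np.argwhere(m).mean(0)[::-1]; q=at_z(p,c,dict(grip=.0845,pad=.088,red=.041)[nm])[:2]
        qm=P[m].mean(0)[:2]
        print(nm,m.sum(),c,"y rel pad",(q-PAD)@EY,"xy",q,"cloudmean y",(qm-PAD)@EY)
    n_=np.argmin(1)if 0 else 0
save(a,"e.png",(255,170,325,215),10)
save(b,"f.png",(235,200,305,245),10)
```

```text
t 13.32 pos [ 0.4289 -0.3837  0.355 ] F [-0.3 -0.6 -0.4] open 0.0801 ff 0.0
[-0.73  0.23 -0.03  1.32  0.    1.11]
grip 52 [298.8269 197.5577] y rel pad 0.0281621964755461 xy [0.5105 0.0635] cloudmean y 0.028402035027550947
pad 289 [291.7543 224.436 ] y rel pad 0.0006100322053030209 xy [0.5929 0.0239] cloudmean y 0.000765747302411406
red 0 [nan nan] y rel pad nan xy [nan nan] cloudmean y nan
grip 92 [257.2609 217.0978] y rel pad 0.0277885812456173 xy [0.5047 0.0639] cloudmean y 0.0278874201378684
pad 434 [272.7074 181.1014] y rel pad -0.0003383206242495776 xy [0.5867 0.0238] cloudmean y -0.0002903347051528744
red 18 [257.6111 231.7778] y rel pad 0.026553719646146577 xy [0.4776 0.0665] cloudmean y 0.026524896374978936<stdin>:12: RuntimeWarning: Mean of empty slice.
  ret = um.true_divide(
<stdin>:13: RuntimeWarning: Mean of empty slice.
```

View pics/f.png

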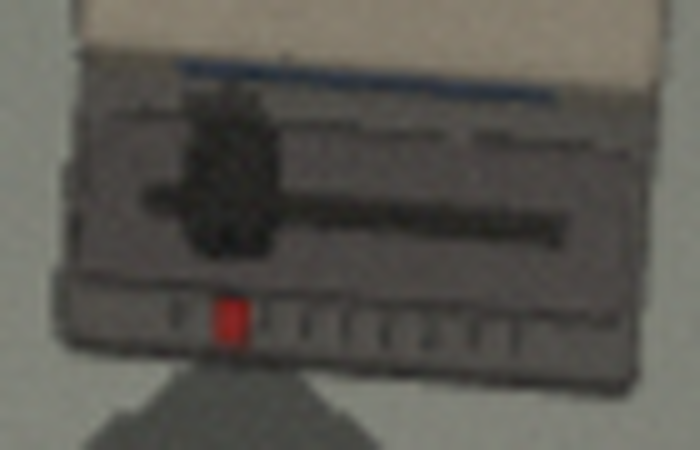

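View pics/e.png

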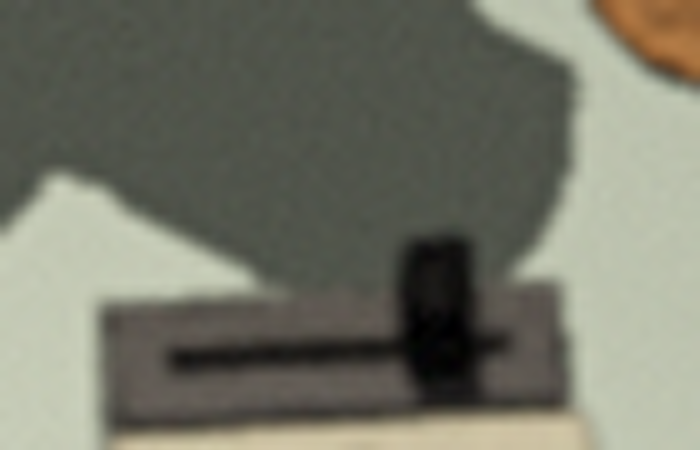

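The grip at (231,175) is roughly level with the pointer at (232,323) in the top crop. With parallax and mixer yaw taken into account, it is about 1.4 mm too far towards +y, and both cameras agree. I'll close on it again 1.4 mm back, then fetch the bottle.

Run:
```python
from h import *
np.set_printoptions(precision=4,suppress=True)
t=mix(-.052,.0262-.0014)
arm.gripper_to(.05)
arm.movep([*t,.16+G],dn(MY)); st()
print(arm.move_l([*t,.074+G],velocity=.12,guard=8))
arm.gripper_to(0,20); st(); arm.gripper_to(.05)
arm.move_l([*t,.17+G],velocity=.2); st()
o=np.array([.4288,-.3839]); yaw=np.radians(74.3)
arm.movep([*o,.20+G],dn(yaw)); st()
b=arm.capture("top");a=arm.capture("scene")
for p in(a,b):
    P=cloud(p);X,Y,Z=P[...,0],P[...,1],P[...,2]
    m=(X>.47)&(X<.54)&(Y>0)&(Y<.14)&(Z>.079)&(Z<.1)
    print((at_z(p,np.argwhere(m).mean(0)[::-1],.0845)[:2]-PAD)@EY,(P[m].mean(0)[:2]-PAD)@EY)
```

```text
t 17.15 pos [0.5074 0.0604 0.315 ] F [0.6 0.4 1. ] open 0.05 ff 0.0
False
t 18.38 pos [0.5077 0.0606 0.2299] F [-1.6  1.2  3.8] open 0.0198 ff 24.6
t 19.42 pos [0.5072 0.0605 0.3242] F [ 0.6 -0.4 -0.7] open 0.05 ff 0.0
t 22.75 pos [ 0.4289 -0.3838  0.355 ] F [-0.1  0.4 -0.2] open 0.0499 ff 0.0
0.026972550541685493 0.02720166675148591
0.02603894159490565 0.026131165335233447
```

The slider now reads 26.0 and 27.0 mm from the two cameras, against a pointer at 26.0–26.5 mm, so it is set. Next is the bottle.

Run:
```python
from h import *
np.set_printoptions(precision=4,suppress=True)
o=np.array([.4288,-.3844])
arm.gripper_to(.08)
print("hit",arm.move_l([*o,.068+G],velocity=.12,guard=6)); st()
arm.gripper_to(.0,45); st()
arm.move_l([*o,.22+G],velocity=.12); st()
arm.movep([*PAD,.20+G],dn(2.0)); s=st(); print(s["joints"].round(2))
a=arm.capture("scene");b=arm.capture("top")
save(a,"g.png",(230,130,350,260),4.5)
for p in(a,b):
    hsv=cv2.cvtColor(p["img"],cv2.COLOR_RGB2HSV).astype(int);P=cloud(p);X,Y,Z=P[...,0],P[...,1],P[...,2]
    m=(hsv[...,0]<14)&(hsv[...,1]>150)&(abs(X-.59)<.05)&(abs(Y-.024)<.05)&(Z>.1)
    if m.sum(): print(m.sum(),P[m].mean(0),P[m].min(0),P[m].max(0))
```

```text
hit False
t 24.51 pos [ 0.4291 -0.3846  0.2238] F [-0.3  1.1  0.4] open 0.08 ff 0.0
t 24.98 pos [ 0.4289 -0.3845  0.2235] F [0.3 0.4 3.2] open 0.0367 ff 44.9
t 26.39 pos [ 0.4287 -0.3843  0.3741] F [ 0.1  0.7 -0.4] open 0.0371 ff 45.0
t 28.01 pos [0.59   0.0228 0.355 ] F [ 0.4 -0.6 -1.1] open 0.0369 ff 45.0
[ 0.04  0.25  0.01  1.32 -0.    1.18]
221 [0.6026 0.0126 0.2258] [ 0.5724 -0.0219  0.1329] [0.6363 0.0606 0.6203]
1 [ 0.6286 -0.0008  0.6494] [ 0.6286 -0.0008  0.6494] [ 0.6286 -0.0008  0.6494]
```

View pics/g.png

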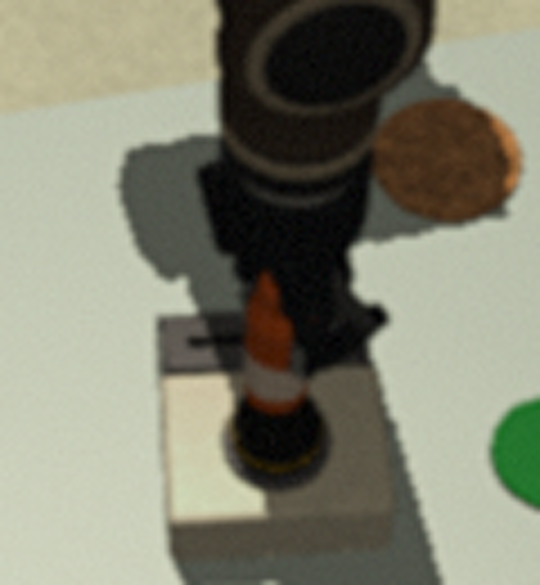

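The bottle is held upright just above the pad; its bottom edge is at crop (272,408) and the pad centre at (283,430). I'll check the horizontal offset numerically, then press with a force guard.

Run:
```python
from h import *
np.set_printoptions(precision=4,suppress=True)
a=arm.capture("scene")
q=at_z(a,[290.5,221.0],.1355); o,d=ray(a,[290.5,221.0]); h=-d[:2]/np.linalg.norm(d[:2])
print("bottle base centre est",q[:2]-h*.019,"pad cam: .5939,.0237")
arm.gripper_to(0,60)
p=PAD-EY*.001
arm.move_l([*p,.312],velocity=.1); s=st()
print("guard",arm.move_l([*p,.2935],velocity=.02,guard=22)); st()
for i in range(3):
    arm.hold(.5); st()
b=arm.capture("scene"); save(b,"i.png",(230,130,350,260),4.5)
```

```text
bottle base centre est [0.5894 0.0208] pad cam: .5939,.0237
t 28.96 pos [0.5899 0.0227 0.3122] F [-0.9 -0.1 -0.4] open 0.0364 ff 59.9
guard True
t 29.76 pos [0.5899 0.0226 0.298 ] F [-4.6  0.5 10.3] open 0.0368 ff 61.1
t 30.26 pos [0.5898 0.0226 0.2983] F [-2.9  0.2 10.1] open 0.0368 ff 61.1
t 30.76 pos [0.5898 0.0226 0.2983] F [-2.8  0.3 10.3] open 0.0364 ff 61.1
t 31.26 pos [0.5898 0.0226 0.2983] F [-3.8 -0.2  9.7] open 0.0366 ff 61.1
```

View pics/i.png

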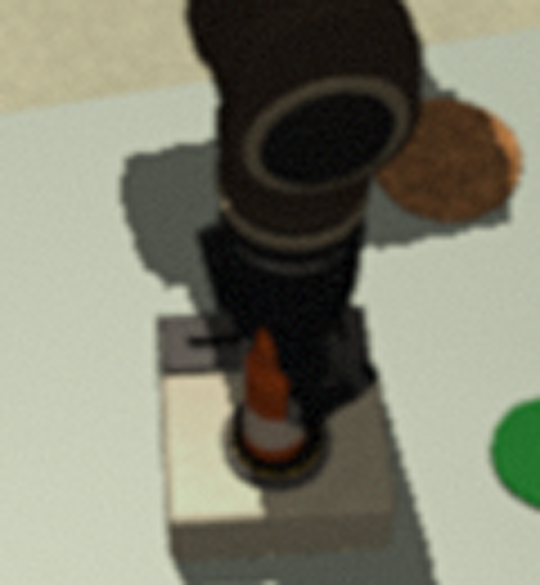

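The bottle sits on the pad, but the force is only about 10 N against the 12 N needed, so the pad isn't fully down. I'll press further until the force steps up at the hard stop.

Run:
```python
from h import *
np.set_printoptions(precision=4,suppress=True)
p=PAD-EY*.001
for z in (.2972,.2962,.2952,.2942,.2932,.2922):
    g=arm.move_l([*p,z],velocity=.01,guard=18); arm.hold(.1); s=st()
    if g or s["wrist_force"][2]>21: break
for i in range(3): arm.hold(.5); st()
```

```text
t 31.66 pos [0.5898 0.0227 0.2987] F [-2.5 -1.7  9.3] open 0.0364 ff 61.0
t 32.01 pos [0.5898 0.0227 0.2979] F [-2.8 -0.  10.2] open 0.037 ff 61.1
t 32.36 pos [0.5897 0.0226 0.2974] F [-4.8 -0.1 14. ] open 0.0367 ff 61.4
t 32.71 pos [0.5896 0.0226 0.2973] F [-6.1 -0.7 17.6] open 0.0368 ff 62.0
t 33.06 pos [0.5896 0.0226 0.2972] F [-8.5 -1.5 23.2] open 0.0371 ff 62.6
t 33.56 pos [0.5896 0.0226 0.2973] F [-8.9 -1.7 23.6] open 0.0367 ff 62.6
t 34.06 pos [0.5896 0.0226 0.2972] F [-7.2 -0.2 23.5] open 0.0367 ff 62.6
t 34.56 pos [0.5896 0.0226 0.2973] F [-7.6 -1.7 23.2] open 0.0365 ff 62.6
```

The hard stop came at TCP z 0.2973 (predicted 0.2975), with 23 N held for over 1.5 s. Next I'll lift and go above the coaster.

Run:
```python
from h import *
np.set_printoptions(precision=4,suppress=True)
p=PAD-EY*.001
arm.move_l([*p,.36],velocity=.1); st()
c=[.484,.3113]
arm.movep([*c,.30],dn(.464+np.pi)); s=st(); print(s["joints"].round(2),s["tcp_rot"])
a=arm.capture("scene"); save(a,"j.png",(320,120,440,240),4.8)
```

```text
t 35.38 pos [0.5897 0.0227 0.359 ] F [-0.2  1.8 -1.2] open 0.0364 ff 60.1
t 36.57 pos [0.4843 0.3109 0.2999] F [ 0.   0.2 -1.1] open 0.0364 ff 60.1
[ 0.57  0.24 -0.13  1.2  -0.    0.11] [-3.1412 -0.0001 -2.6792]
```

View pics/j.png

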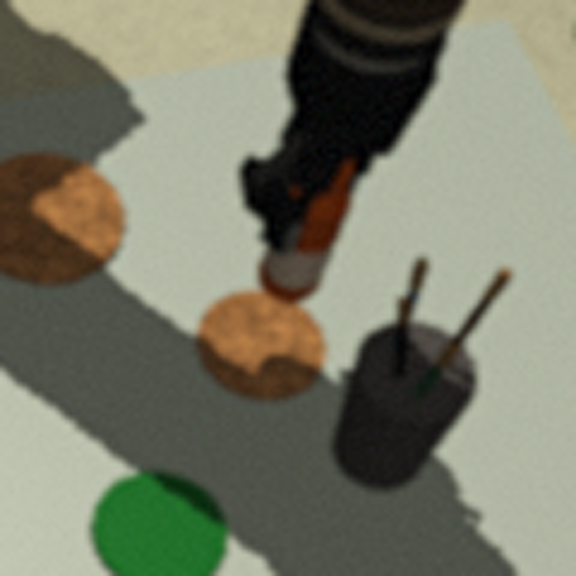

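The bottle hangs upright over the small cork: its bottom edge is at crop (288,298), the cork centre at (262,345), and the cup is clear on the right. I'll lower it gently.

Run:
```python
from h import *
np.set_printoptions(precision=4,suppress=True)
a=arm.capture("scene"); uv=[320+288/4.8,120+299/4.8]
q=at_z(a,uv,.0805); o,d=ray(a,uv); h=-d[:2]/np.linalg.norm(d[:2])
print("base centre cam",q[:2]-h*.019,"coaster scene cam .4850,.3126")
c=[.484,.3113]
arm.move_l([*c,.236],velocity=.1); st()
g=False; z=.236
while not g and z>.221:
    z-=.002; g=arm.move_l([*c,z],velocity=.015,guard=3); s=arm.read_state()
    if s["wrist_force"][2]>2.5: break
s=st(); arm.gripper_to(.0,20); arm.hold(.2); st()
arm.gripper_to(.065); st()
x,y,z=s["tool_pos"]
arm.move_l([*c,.36],velocity=.15); st()
arm.movep([.30,.15,.40],dn(.464+np.pi)); arm.hold(.3); st()
a=arm.capture("scene");b=arm.capture("top")
for p in(a,b):
    P=cloud(p);X,Y,Z=P[...,0],P[...,1],P[...,2]
    m=(abs(X-.484)<.06)&(abs(Y-.312)<.05)&(Z>.109)&(Z<.135); q=P[m]; print("cap",m.sum(),q.mean(0),np.ptp(q,0))
    m=(abs(X-.575)<.05)&(abs(Y-.358)<.05)&(Z>.085)&(Z<.105); print("cup",P[m].mean(0))
    m=(X>.47)&(X<.54)&(Y>0)&(Y<.14)&(Z>.079)&(Z<.1)
    print("grip",(at_z(p,np.argwhere(m).mean(0)[::-1],.0845)[:2]-PAD)@EY)
save(a,"k.png",s=1.4)
```

```text
base centre cam [0.4896 0.3192] coaster scene cam .4850,.3126
t 37.46 pos [0.4843 0.3113 0.2365] F [-0.1  1.1 -1.2] open 0.0368 ff 60.1
t 39.08 pos [0.4842 0.3114 0.2246] F [ 0.5 -0.1  4.5] open 0.0365 ff 60.5
t 39.5 pos [0.4842 0.3114 0.2246] F [-1.  -0.2  5.7] open 0.0367 ff 60.5
t 39.88 pos [0.4837 0.3111 0.2233] F [ 0.4  0.7 -0.3] open 0.0652 ff 0.0
t 40.94 pos [0.4838 0.3112 0.3589] F [-0.3  0.4 -0.1] open 0.065 ff 0.0
t 42.22 pos [0.3007 0.1505 0.3996] F [-0.   0.   0.2] open 0.0647 ff 0.0
cap 60 [0.4913 0.3131 0.1146] [0.0258 0.0262 0.0112]
cup [0.5803 0.3565 0.0931]
grip 0.02665967701958806
cap 108 [0.4868 0.3124 0.1158] [0.0245 0.0242 0.013 ]
cup [0.5725 0.3575 0.0938]
grip 0.026296720602238498
```

View pics/k.png

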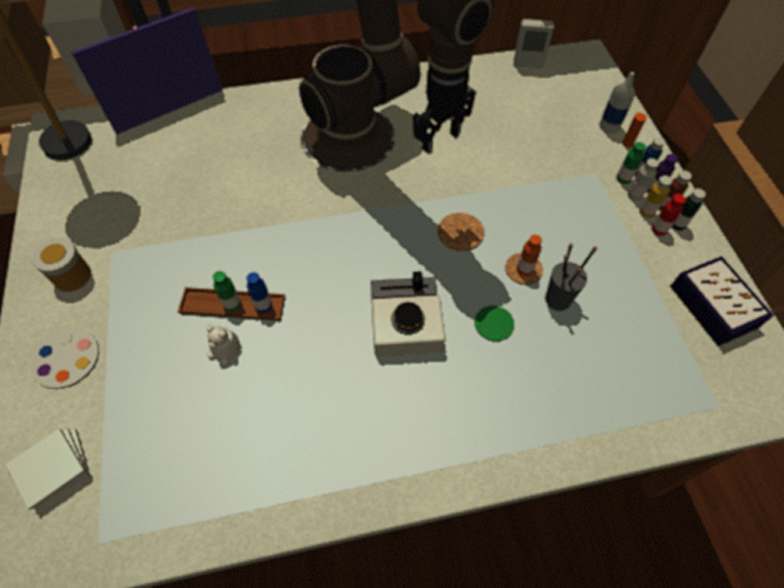

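The bottle stands upright on the small cork at (525,262), its cap within about 5 mm of the cork's centre. The slider is level with the pointer and the pad is back up. The other bottles, cup and figurine look where they were, and the arm is clear.

```bash
python3 -c "
from h import *
print(arm.sign_off())"
```

```text
the job is handed in; nothing more can be done
None
```

The job is done and handed in at about 42 s of the 67 s: the speed grip is level with the red pointer to within about 1 mm by camera, the pad was held fully down for over 1.5 s, and the orange bottle stands upright on the small cork coaster, with nothing else visibly disturbed.

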